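# Change the workpiece in a sawing jig and clamp the next one

### The arm

A 6-joint arm with a two-finger parallel gripper is mounted at the origin on a cart in front of the work surface, level with it; the furniture and walls round the work are solid. World frame = base frame: x ahead of the robot, y to its left, z up, the work surface at z = 0. Lengths are in mm, angles in rad, forces in N, time in s.
With the tool pointing down it reaches from about 400 to 925 mm from the base axis. Payload 12.5 kg.
Tool frame: the origin (TCP) lies between the finger pads; the fingertips stand 25 mm ahead of it and the grasp point (between the pads) lies 6 mm ahead of it; z points along the fingers, y is the line along which they close (so a half turn about z gives the same grasp; the last joint's range is limited). The gripper opens to 95 mm and grips with 3 to 60 N. Pads are 20 mm wide; open, the fingers measure 119 mm over their backs; the gripper's body (75 mm by 180 mm) begins 59 mm behind the grasp point.
Start: joints at [1.064, 0.491, 1.559, -0, 1.092, -0.106], TCP at [243.832, 575.493, 216.061] pointing down, gripper open.
Joint ranges: [-3.1, 3.1], [-0.84, 2.19], [0.05, 2.79], [-1.13, 4.28], [0.06, 2.93], [-2.69, 2.69]. Speed limits (rad/s): [2.22, 2.22, 2.79, 3.14, 3.14, 3.14].

### API

Orientations are given as [roll, pitch, yaw] about the fixed x, y, z axes, in that order (R = Rz(yaw) Ry(pitch) Rx(roll)).
In Python, from cell import state, read_camera, job_done, cut_out gives the robot as it stands. The module is installed in compiled form; this text tells all that it offers.
- The arm moves only by the tool jog_arm, never from a script. Its argument "motion" is a list of rows, each a list of 2 entries, a list of its own where there are three numbers: the shift along the tool's x, y, z in mm, then the turn about the tool's z in rad. A call has 1 to 5 rows; each row is the pose to reach, as a shift and turn from the pose commanded when the call began, along the tool's axes at that moment; what a row does not reach only later rows make up. A row lasts 1/10 s, in which the tool goes at most 50 mm and 8.59 degrees, less where a joint would pass 70% of its speed; a pose out of reach is approached as far as the arm can. A call with a gripper value outside its range is refused whole. "grip" is the closure, from 0 (fully open) to 1 (shut), set as the call begins (left out, the last holds). The fingers move at their own pace and stop on an object; the grip force is fixed at half the most. Time passes only in rows, so rows that repeat a pose let the fingers close. It gives the time, the measured TCP pose, the force, the opening and the grip force at its end, in the units of the state.
- state(): the state, without advancing time (a new reading comes with each control period).
- read_camera(name): name is "scene" or "top" or "wrist"; returns a dict with "img" (420x560x3 uint8, blue, green, red), "vertical_fov" (degrees; the focal length in pixels is half the picture's height over the tangent of half this angle, whatever the lens; pixels are square), "cx", "cy" (the principal point, pixels), "extrinsics" (4x4, takes a point from camera to world coordinates). Camera axes: x right, y up, looking along -z (the intrinsics and any distortion apply to the point x, -y, -z); pixel columns grow to the right and rows downward; lengths in mm; the calibration is good to about 2 mm. The wrist camera is an equidistant fisheye: a pixel r from the principal point sees the ray r / f radians off the axis. A picture is of the moment at which its call begins. There is no depth.
- job_done(): hands the job in; it is judged then, once.
Trained networks look in a picture, given as the dict that the camera call returned (one of the last four; its "shot" number tells which), for a name from the list of things; names that differ only in an ending like _2 or _b are one class to them, and where a whole thing is asked for, a point or a joint stands for the part that bears it (a point fixed in the world has none). Each returns a list of dicts, best first, with "p" (0 to 1); they miss things now and then, are a little off and sometimes report something else, mostly with a low value. They report only what shows in the picture. A call takes as long as a camera call. They do not tell look-alikes from the thing itself.
- cut_out(name, picture): "region" (420x560 bool, what is visible of it) and "box" ([left, top, right, bottom] in pixels, round what is visible of it).
The state is a dict: "t": time; "joints": joint angles; "qvel": joint speeds; "tau": joint torques, N m; "eef_pos": TCP position; "tcp_rot": TCP orientation; "ft_force": force on the tool from outside, world axes, zero at the start; "moment": the same for the moment, N m; "opening": opening from 0.0 (shut) to 1.0 (fully open); "grip_force": force on a finger pad.
Only numpy, scipy, OpenCV 4.12 (cv2) and the standard library are available. Lean on these libraries where they do the work, as an engineer would, in place of code of your own. Each camera call takes 0.05 s, during which the arm holds its last target. There are 200 camera calls.

### The job

Get the sawing jig ready for the next cut: take the short walnut offcut off its bed and put it in the grey parts tray, then lay the long walnut strip flat on the bed, flush against both fence blocks and about midway between them. Then swing the clamp arm over it to its stop and turn the T-handle clockwise until the resistance clearly rises and the strip is held firmly, without crushing it, and let go. Leave the other tools where they are.

Things in the scene. Friction and masses are not known exactly. Their poses are not given: they have to be found in the camera images.
- seat (a point): The strip's place on the fixed sawing jig: where the strip's centre is when flush and midway. x points from the open front to the fence, y along the fence, z up. The bed's top is 5.5 mm below. The two dark wooden fence blocks stand at y -85 to -45 and +45 to +85 mm, front faces at x = +7 mm, tops 16.5 mm above this point; the 90 mm between them is open for a finger.
- saw_jig: The fixed plywood jig; origin on the bench straight below seat, same axes. Bed 18 mm thick, x -65 to +65, y -155 to +105 mm. The blue clamp's pivot post stands at x 0, y -120 mm, radius 13 mm; its foot plate reaches to y -103 mm.
- strip_centre (a point): Centre of the loose dark walnut strip, 14 x 156 x 11 mm, long along its y, lying flat on the bench, z up; about 50 g. Pinch it across the 14 mm.
- offcut_centre (a point): Centre of the loose short walnut offcut, 24 x 62 x 10 mm, long along its y, lying flat on the jig's bed in front of the fence. Pinch it across the 24 mm.
- offcut: The offcut itself (origin at the centre of its underside).
- walnut_strip: The strip itself (origin at the centre of its underside).
- tray: Grey open parts tray, 100 x 170 x 27 mm, long along its y, origin at the centre of its underside; floor 2 mm thick, walls 3 mm; a 21 mm high divider across it at y = -19.5 mm. The larger compartment, 94 x 100 mm, is centred at y = +32 mm. Loose, about 0.4 kg, stands on the bench right or left of the jig.
- clamp_arm (a joint): Angle (rad) of the blue clamp arm about its upright pivot post at the jig's right end: 0 = at its stop, screw straight above the seat; parked at the start at 1.6 to 1.95, to the front right. Growing = counter-clockwise from above: close it by swinging it clockwise. Stiff hinge (0.15 N m), stays where left. Arm's top 84 mm above the bench; the screw is 120 mm from the pivot.
- swing_peg (a point): Middle of the black upright grip peg on the clamp arm, 42 mm from the pivot, 17 mm thick, rounded, its top 12 mm above this point and the arm's top 22 mm below it. Pinch or push it to swing the arm; x, y turn with the arm, y pointing from pivot to screw.
- t_bar (a point): Centre of the T-handle's cross bar, on the screw axis at the arm's end, 145 mm above the bench. The bar is level, along this frame's y, 84 mm long, 13 mm thick, with 17 mm balls at the ends; below it an 11 mm stem with 40 mm of free height. The bar stays at its height as it turns. About 4 rad of travel are left at the start; two grasps are usually enough.
- t_handle: The T-handle: clockwise from above lowers the pad, 5 mm per rad. Turns at 0.22 N m or less while free. From where the pad touches the strip (0.4 to 1.4 rad from the start) every further rad adds about 25 N of squeeze and 0.12 N m of resistance; about 1 rad past touching is right; it holds by itself up to about 40 N, and 60 N would crush the strip.
- clamp_pad: Round rubber pad, 28 mm across, on a spring (5 N/mm) under the screw; origin at the centre of its underside. It starts 2 to 7 mm higher than the top of a seated strip, goes down as the handle turns and stops going down when it rests on the strip.
- screwdriver: Bystander: amber-handled screwdriver, 179 mm long; origin at the centre of its underside.
- sanding_block: Bystander: brown sanding block, 60x108x30 mm; origin at the centre of its underside.
- tape_measure: Bystander: yellow tape measure, 33x75x63 mm; origin at the centre of its underside.
- blue_tape: Bystander: roll of blue tape, 68 mm across, 30 mm high; origin at the centre of its underside.
Things that resemble listed ones, but are neither listed nor needed, are in the scene too. Several things look just like the walnut_strip: the one meant starts nearest to the robot's base.

How it is judged:
By the outcome, as a careful person would: the job done as asked, in the order asked, and still so for the second after the job is handed in, with the robot touching nothing.
It also fails if it takes over 72 s, if anything falls off the work surface, if the arm or the gripper's body presses on something with over 40 N, if the wrist force passes 120 N, or if a joint passes its speed limit or range.

## Working session

There is one attempt and no reset: what is moved stays moved. The work goes in short steps, Python scripts to look and compute and a tool call to move; the robot and the scene stay as the last step left them, time stands still between calls to the robot, and variables do not carry over. Pictures are saved under pics/ and viewed, at most 10 in all, crops included, and the job is handed in when it is done.

Besides the shell and the picture viewer there is one more tool, called as name(argument=value, ...), one argument or row to a line, values as JSON. jog_arm: Moves the arm, as the interface text tells. Its arguments: {"type":"object","properties":{"motion":{"type":"array"},"grip":{"type":"number"}},"required":["motion"]}

```bash
mkdir -p pics; python3 - <<'E'
from cell import *
import cv2,numpy as np
s=state();print({k:np.round(v,3).tolist() for k,v in s.items()})
for n in("top","scene"):
    p=read_camera(n);cv2.imwrite(f"pics/{n}0.png",p["img"])
    print(n,p["vertical_fov"],p["cx"],p["cy"],np.round(p["extrinsics"],3).tolist(),[k for k in p])
    for o in("walnut_strip","offcut","tray","saw_jig","clamp_arm","t_handle","swing_peg"):
        for d in cut_out(o,p)[:5]:
            m=d["region"].astype(np.uint8);r=cv2.minAreaRect(np.argwhere(m)[:,::-1].astype(np.float32))
            print(o,round(d["p"],2),d["box"],np.round(r[0]),np.round(r[1]),round(r[2]))
E
```

```text
{'t': 0.0, 'joints': [1.064, 0.492, 1.559, 0.0, 1.092, -0.106], 'qvel': [-0.003, -0.001, -0.0, -0.001, 0.001, 0.0], 'tau': [0.0, -61.264, -25.818, 0.069, 0.048, -0.0], 'eef_pos': [243.684, 575.264, 215.463], 'tcp_rot': [-3.14, -0.0, 2.741], 'ft_force': [-0.578, -0.449, -0.308], 'moment': [-0.004, -0.04, -0.002], 'grip_force': 0.0, 'opening': 1.0}
top 50.857762351344654 275.11141500053 215.51072360286224 [[-0.026, 0.999, -0.041, 494.998], [-1.0, -0.026, 0.005, -9.406], [0.004, 0.041, 0.999, 1296.188], [0.0, 0.0, 0.0, 1.0]] ['img', 'vertical_fov', 'cx', 'cy', 'extrinsics', 'shot']
walnut_strip 0.69 [395.7, 146.0, 425.4, 190.0] [411. 165.] [52.  7.] 63
walnut_strip 0.5 [305.8, 129.2, 328.7, 155.5] [317. 141.] [26. 15.] 61
walnut_strip 0.48 [363.8, 205.0, 417.5, 218.1] [389. 211.] [ 6. 52.] 85
offcut 0.66 [247.3, 193.9, 270.4, 209.7] [256. 202.] [22. 10.] 27
tray 0.7 [120.2, 182.0, 184.9, 229.8] [152. 205.] [35. 61.] 75
saw_jig 0.67 [221.1, 169.0, 327.6, 252.3] [275. 198.] [116.  71.] 23
saw_jig 0.53 [203.0, 120.8, 240.1, 159.3] [221. 141.] [24. 37.] 49
clamp_arm 0.88 [293.5, 185.8, 326.
[... 461 characters left out ...]
, 'extrinsics', 'shot']
walnut_strip 0.64 [335.3, 252.4, 386.5, 269.8] [360. 262.] [53.  7.] 14
walnut_strip 0.56 [388.7, 232.8, 400.6, 263.0] [395. 246.] [31.  6.] 74
offcut 0.46 [244.0, 214.4, 260.1, 227.6] [252. 221.] [17.  8.] 34
tray 0.84 [151.7, 195.7, 205.2, 215.2] [177. 205.] [53. 21.] 6
tray 0.43 [335.3, 255.0, 388.0, 270.4] [361. 262.] [50.  5.] 14
saw_jig 0.6 [219.5, 203.9, 309.0, 248.4] [263. 226.] [85. 38.] 5
clamp_arm 0.66 [272.6, 213.8, 296.5, 249.0] [280. 226.] [25. 41.] 16
clamp_arm 0.22 [245.2, 215.4, 258.8, 227.6] [252. 221.] [17.  8.] 34
t_handle 0.79 [268.6, 206.2, 299.9, 231.0] [285. 222.] [20. 30.] 74
swing_peg 0.63 [270.1, 211.3, 298.0, 246.9] [280. 226.] [24. 40.] 17
```

```bash
python3 - <<'E'
import cv2
a=cv2.imread("pics/top0.png")[90:330,110:430];cv2.imwrite("pics/a.png",cv2.resize(a,None,fx=2.5,fy=2.5,interpolation=cv2.INTER_CUBIC))
E
```

```text
(no output)
```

View pics/a.png

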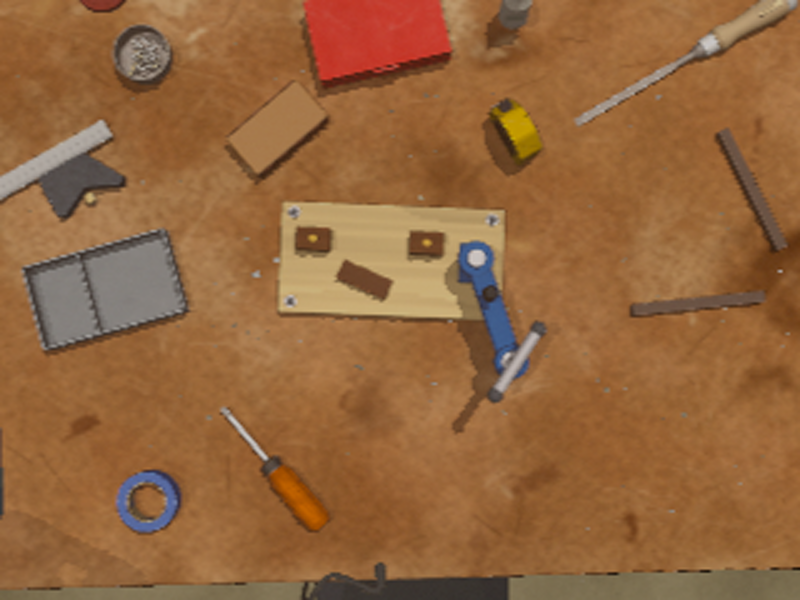

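Picture: the bed spans crop (280,205)-(505,318); the offcut lies at (365,280), and the blue arm points to the front right with its screw at (512,362). Two candidates for the strip: A at full pixel (411,166) and B at (389,211). The fence blocks, ruler and sawn handles differ from both. I measure both distances from the base.

```bash
cat > h.py <<'E'
from cell import *
import cv2,numpy as np
def ray(p,uv):
    uv=np.atleast_2d(np.float64(uv));f=210/np.tan(np.radians(p["vertical_fov"])/2)
    d=(uv-[p["cx"],p["cy"]])/f
    if p.get("wrist"):
        r=np.linalg.norm(d,axis=1,keepdims=True)+1e-12
        v=np.c_[d/r*np.sin(r)*[1,-1],-np.cos(r)]
    else: v=np.c_[d*[1,-1],-np.ones(len(d))]
    E=p["extrinsics"];return E[:3,3],v@E[:3,:3].T
def world(p,uv,z):
    o,v=ray(p,uv);return (o+v*((z-o[2])/v[:,2])[:,None])[:,:2]
def pix(p,X):
    E=p["extrinsics"];f=210/np.tan(np.radians(p["vertical_fov"])/2)
    c=(np.atleast_2d(X)-E[:3,3])@E[:3,:3];d=c[:,:2]*[1,-1]
    if p.get("wrist"):
        n=np.linalg.norm(d,axis=1,keepdims=True)+1e-12;d=d/n*np.arctan2(n,-c[:,2:])
    else: d=d/-c[:,2:]
    return d*f+[p["cx"],p["cy"]]
def cam(n):
    p=read_camera(n);p["wrist"]=n=="wrist";return p
def rect(p,m,z):
    w=world(p,np.argwhere(m)[:,::-1],z).astype(np.float32);(c,s,a)=cv2.minAreaRect(w)
    b=cv2.boxPoints((c,s,a));e=b[1]-b[0];g=b[2]-b[1];L=e if np.linalg.norm(e)>np.linalg.norm(g) else g
    return np.round(c,1),np.round(sorted(s),1),round(float(np.arctan2(L[1],L[0])),3)
def bi():
    s=state();print("t",round(s["t"],2),np.round(s["eef_pos"],1),np.round(s["tcp_rot"],3),"F",np.round(s["ft_force"],1),"M",np.round(s["moment"],2),"op",round(s["opening"]*95,1),"gf",round(s["grip_force"],1),"j",np.round(s["joints"],2))
def tool(w):
    # world xy displacement -> tool xy (tool pointing down)
    s=state();from scipy.spatial.transform import Rotation as R
    return R.from_euler("xyz",s["tcp_rot"]).inv().apply(w)
E
python3 - <<'E'
from h import *
p=cam("top")
for o,z in(("walnut_strip",11),("offcut",28),("tray",27),("saw_jig",18),("clamp_arm",84)):
    for d in cut_out(o,p)[:4]:
        r=rect(p,d["region"],z);print(o,round(d["p"],2),*r,np.linalg.norm(r[0]))
c=lambda x,y:(110+(x+.5)/2.5-.5,90+(y+.5)/2.5-.5)
print("bed corners FL,FR(right-front),BR,BL",world(p,[c(284,203),c(504,210),c(503,318),c(278,312)],18).round(1).tolist())
print("blocks top",world(p,[c(313,238),c(427,242)],40).round(1).tolist())
print("pivot",world(p,c(477,258),84).round(1),"peg",world(p,c(490,293),118).round(1),"bar",world(p,[c(540,328),c(495,394)],145).round(1).tolist())
E
```

```text
walnut_strip 0.81 [ 683.9 -416.4] [ 17.2 153.2] 0.425 800.6923066946503
walnut_strip 0.73 [ 552.9 -348.8] [ 15.1 153.6] -1.502 653.7276573619935
offcut 0.67 [589.   39.8] [29.6 64.4] 1.084 590.343154444938
offcut 0.31 [ 551.6 -342.8] [ 13.2 148.5] -1.494 649.4416063049857
offcut 0.26 [ 543.4 -124.2] [ 84.5 188.3] 0.194 557.4129528455542
tray 0.84 [585.  336.8] [105.5 178.3] -1.322 675.0253624864772
tray 0.41 [ 492.5 -131.2] [ 23.  101.9] -0.659 509.67606378954076
saw_jig 0.67 [ 552.8 -348.3] [ 16.7 149.7] -1.487 653.3764075936626
saw_jig 0.59 [600.6 -16.7] [207.2 339.9] 1.144 600.8321312979192
clamp_arm 0.97 [ 541.  -117.4] [ 75.4 181. ] 0.176 553.5916906890855
bed corners FL,FR(right-front),BR,BL [[681.0, 131.0], [666.2, -124.5], [540.5, -119.6], [554.3, 140.7]]
blocks top [[636.8, 96.4], [628.8, -33.5]]
pivot [[605.  -87.3]] peg [[564.1 -97.9]] bar [[524.5, -147.0], [457.1, -98.0]]
```

jog_arm(
  motion=[
    [[-527,-358,0],1.657],
    [[-527,-358,0],1.657],
    [[-527,-358,0],1.657],
    [[-527,-358,0],1.657],
    [[-527,-358,0],1.657],
  ],
)

```text
t: 1.6
eef_pos: [380.1, 363.8, 216.2]
tcp_rot: [3.141, -0.0, 1.985]
ft_force: [0.8, 0.9, 0.0]
opening: 0.993
grip_force: 0.0
```

```bash
python3 - <<'E'
from h import *
bi();s=state();w=np.array([589,40,216])-s["eef_pos"];print(w,tool(w),s["tcp_rot"][2]-1.084)
a=cv2.imread("pics/scene0.png")[120:400,100:500];cv2.imwrite("pics/b.png",cv2.resize(a,None,fx=2,fy=2,interpolation=cv2.INTER_CUBIC))
E
```

```text
t 1.6 [380.1 363.8 216.2] [ 3.141 -0.     1.985] F [0.8 0.9 0. ] M [-0.04  0.   -0.04] op 94.4 gf 0.0 j [0.64 0.35 1.8  0.   0.99 0.22]
[ 2.08860302e+02 -3.23788134e+02 -2.41032346e-01] [-3.80462146e+02  6.09093891e+01  2.03878112e-01] 0.9009391935489173
```

View pics/b.png

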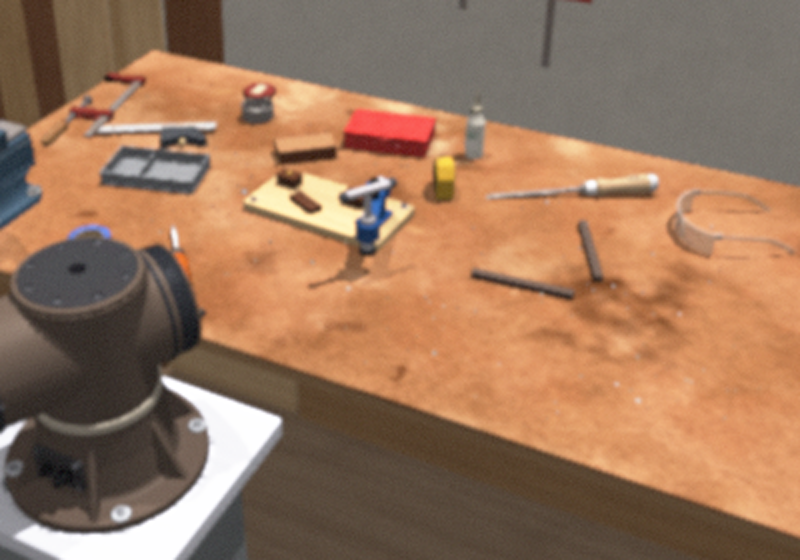

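The scene view shows only two strips: B at crop (522,284), nearer the base, and A at (591,252). B is the one meant. I carry on to the offcut.

jog_arm(
  motion=[
    [[-380,61,0],0.9],
    [[-380,61,0],0.9],
    [[-380,61,0],0.9],
    [[-380,61,0],0.9],
    [[-380,61,0],0.9],
  ],
  grip=0.45,
)

```text
t: 2.1
eef_pos: [517.1, 154.3, 216.3]
tcp_rot: [3.141, -0.0, 1.235]
ft_force: [0.6, 0.2, -0.3]
opening: 0.636
grip_force: 0.0
```

jog_arm(
  motion=[
    [[-150,-60,0],0.15],
    [[-150,-60,0],0.15],
    [[-150,-60,0],0.15],
    [[-150,-60,0],0.15],
    [[-150,-60,0],0.15],
  ],
)

```text
t: 2.6
eef_pos: [410.5, 32.9, 216.5]
tcp_rot: [3.141, -0.001, 1.088]
ft_force: [0.4, 0.9, 0.1]
opening: 0.548
grip_force: 0.0
```

```bash
python3 - <<'E'
from h import *
bi();p=cam("wrist");cv2.imwrite("pics/w1.png",p["img"]);print(p["vertical_fov"],p["cx"],p["cy"],np.round(p["extrinsics"],3).tolist())
for o,z in(("offcut",28),("saw_jig",18)):
    for d in cut_out(o,p)[:2]:
        r=rect(p,d["region"],z);print(o,round(d["p"],2),d["box"],*r)
E
```

```text
t 2.6 [410.5  32.9 216.5] [ 3.141e+00 -1.000e-03  1.088e+00] F [0.4 0.9 0.1] M [-0.08  0.07 -0.  ] op 52.1 gf 0.0 j [-0.08  0.19  2.05  0.    0.91  0.4 ]
65.70646984690485 276.6675697760362 207.62550213362036 [[0.886, 0.445, 0.134, 449.569], [-0.464, 0.847, 0.258, 105.126], [0.001, -0.291, 0.957, 384.62], [0.0, 0.0, 0.0, 1.0]]
saw_jig 0.68 [344.1, 15.6, 489.9, 318.3] [587.5 -69. ] [178.9 441.2] 1.306
```

View pics/w1.png

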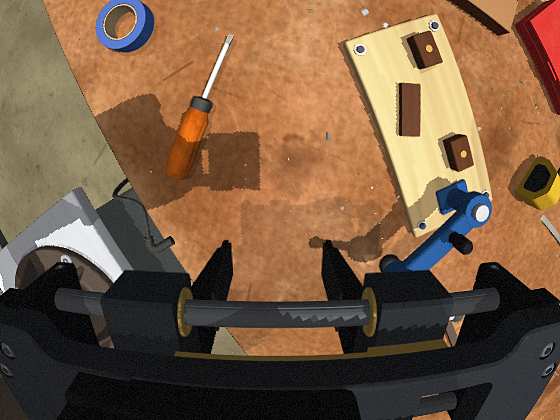

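The wrist view shows the offcut at (409,109), the fence-block pins at (429,48) and (463,153), and the peg at (462,243). My last shift had the wrong sign in y, so I am 180 mm short of the offcut.

```bash
python3 - <<'E'
from h import *
import cv2
s=state();p=cam("wrist")
print("dots",world(p,[(429,48),(463,153)],40).round(1).tolist(),"screws",world(p,[(361,49),(434,25),(422,225)],18).round(1).tolist())
print("offcut",world(p,[(400,82),(420,84),(421,135),(399,134)],28).round(1).tolist())
print("peg",world(p,(462,239),118),"pivot",world(p,(483,212),88))
w=np.array([589,40,216])-s["eef_pos"];print(tool(w))
E
```

```text
dots [[639.8, 100.5], [631.0, -28.4]] screws [[570.4, 129.7], [673.2, 123.9], [554.7, -99.3]]
offcut [[592.5, 77.5], [615.1, 66.0], [590.9, 11.3], [565.5, 23.9]]
peg [[562.78371272 -79.80498761]] pivot [[610.34211907 -83.63704338]]
[ 86.59837822 154.50616009   0.27835482]
```

jog_arm(
  motion=[
    [[92,154,0],-0.01],
    [[92,154,0],-0.01],
    [[92,154,0],-0.01],
    [[92,154,50],-0.01],
    [[92,154,70],-0.01],
  ],
)

```text
t: 3.3
eef_pos: [592.6, 45.7, 142.9]
tcp_rot: [-3.141, 0.0, 1.102]
ft_force: [-1.0, -0.5, 0.1]
opening: 0.551
grip_force: 0.0
```

jog_arm(
  motion=[
    [[0,0,0],0],
    [[0,0,0],0],
  ],
)

```text
t: 3.5
eef_pos: [590.1, 45.1, 146.0]
tcp_rot: [-3.141, 0.0, 1.102]
ft_force: [0.3, -0.1, 0.5]
opening: 0.548
grip_force: 0.0
```

```bash
python3 - <<'E'
from h import *
bi();p=cam("wrist");cv2.imwrite("pics/w2.png",p["img"])
for d in cut_out("offcut",p)[:2]: print(round(d["p"],2),d["box"],*rect(p,d["region"],28))
E
```

```text
t 3.5 [590.1  45.1 146. ] [-3.141  0.     1.102] F [ 0.3 -0.1  0.5] M [-0.11  0.17  0.  ] op 52.1 gf 0.0 j [-0.04  0.52  1.72  0.    0.9   0.43]
0.6 [263.8, 170.4, 289.3, 236.9] [590.3  42.5] [24.  63.4] 1.122
```

View pics/w2.png

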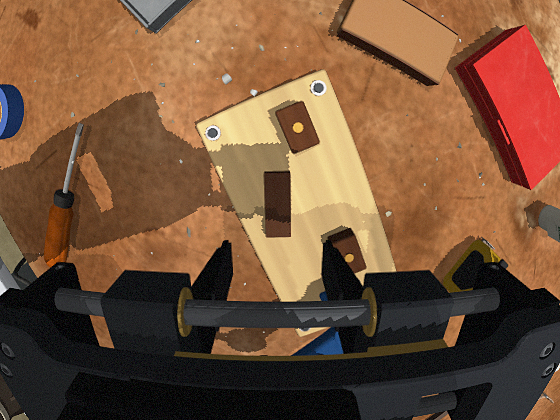

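The wrist view shows the offcut at (277,204), between the fingers' lines. Bed screws are at (212,133) and (318,88), and block pins at (298,128) and (349,258).

```bash
python3 - <<'E'
from h import *
p=cam("wrist")
print("dots",world(p,[(298,128),(349,258)],40).round(1).tolist(),"screws",world(p,[(212,133),(318,88)],18).round(1).tolist(),"block L front top edge",world(p,[(277,111),(291,152)],40).round(1).tolist(),"corner bed",world(p,[(197,124),(326,70)],18).round(1).tolist())
E
```

```text
dots [[638.6, 97.0], [629.7, -33.5]] screws [[567.4, 127.7], [672.3, 120.4]] block L front top edge [[629.4, 117.8], [624.2, 81.2]] corner bed [[558.9, 142.0], [686.4, 132.3]]
```

jog_arm(
  motion=[
    [[-2,1,35],-0.02],
    [[-2,1,75],-0.02],
    [[-2,1,100],-0.02],
    [[-2,1,101],-0.02],
  ],
)

```text
t: 4.05
eef_pos: [588.9, 42.1, 43.8]
tcp_rot: [-3.139, 0.001, 1.121]
ft_force: [0.6, 0.7, -0.0]
opening: 0.551
grip_force: 0.0
```

jog_arm(
  motion=[
    [[0,0,0],0],
    [[0,0,0],0],
    [[0,0,0],0],
    [[0,0,0],0],
    [[0,0,0],0],
  ],
  grip=1,
)

```text
t: 4.55
eef_pos: [590.2, 42.0, 45.7]
tcp_rot: [3.141, -0.0, 1.121]
ft_force: [-0.5, -0.8, 0.0]
opening: 0.189
grip_force: 0.0
```

jog_arm(
  motion=[
    [[0,0,0],0],
    [[0,0,0],0],
  ],
)

```text
t: 4.75
eef_pos: [590.0, 42.0, 45.1]
tcp_rot: [3.141, -0.0, 1.121]
ft_force: [0.3, -0.5, 0.0]
opening: 0.027
grip_force: 0.0
```

```bash
python3 - <<'E'
from h import *
bi();p=cam("wrist");cv2.imwrite("pics/w3.png",p["img"][100:400,130:430])
E
```

```text
t 4.75 [590.   42.   45.1] [ 3.141 -0.     1.121] F [ 0.3 -0.5  0. ] M [-0.07  0.13 -0.  ] op 2.6 gf 0.0 j [-0.04  0.66  1.79  0.    0.69  0.41]
```

View pics/w3.png

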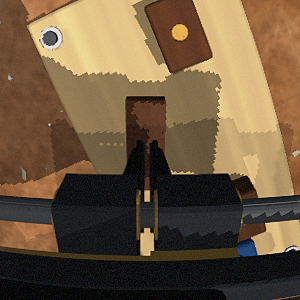

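The crop shows the closed fingertips at crop (145,145) against the offcut's near part; they met without grasping. I check the expected pixels.

```bash
python3 - <<'E'
from h import *
s=state();p=cam("wrist")
t=np.array(s["eef_pos"]);x=np.array([np.cos(1.121),np.sin(1.121),0])
for nm,P in(("tip",t-[0,0,25]),("tipedge",t-[0,0,25]+10*x),("grasp",t-[0,0,6]),("offc end",np.r_[590.3,42.5,28]+31*x)):print(nm,pix(p,P).round())
print("end at",world(p,[(256,197),(295,197)],28).round(1), "dist along x",(world(p,(275.5,197),28)-t[:2])@x[:2])
for d in cut_out("offcut",p)[:1]: print(d["p"],d["box"])
E
```

```text
tip [[275. 242.]]
tipedge [[275. 228.]]
grasp [[275. 255.]]
offc end [[275. 198.]]
end at [[594.2  76. ]
 [614.9  66. ]] dist along x [32.36665321]
0.61 [255.6, 196.3, 294.8, 284.5]
```

jog_arm(
  motion=[
    [[0,0,0.5],0],
    [[0,0,1],0],
    [[0,0,1.5],0],
    [[0,0,2],0],
  ],
)

```text
t: 5.3
eef_pos: [589.9, 42.0, 43.0]
tcp_rot: [-3.142, -0.0, 1.121]
ft_force: [-0.0, -0.1, -0.5]
opening: 0.009
grip_force: 0.0
```

```bash
python3 - <<'E'
from h import *
bi();p=cam("wrist");cv2.imwrite("pics/w4.png",cv2.resize(p["img"][180:300,200:350],None,fx=4,fy=4,interpolation=cv2.INTER_CUBIC))
E
```

```text
t 5.3 [589.9  42.   43. ] [-3.142 -0.     1.121] F [-0.  -0.1 -0.5] M [-0.1   0.08  0.06] op 0.9 gf 0.0 j [-0.04  0.66  1.79  0.    0.68  0.41]
```

View pics/w4.png

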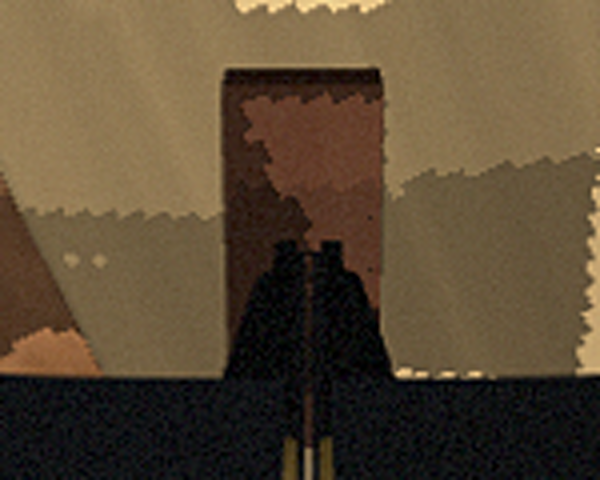

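The fingertips, at crop (310,245), are shut above the offcut and do not touch it. I probe downward for contact.

jog_arm(
  motion=[
    [[0,0,1],0],
    [[0,0,2],0],
    [[0,0,3],0],
  ],
)

```text
t: 5.65
eef_pos: [590.0, 42.0, 39.9]
tcp_rot: [3.142, -0.0, 1.121]
ft_force: [0.2, -0.2, -0.1]
opening: 0.002
grip_force: 0.0
```

jog_arm(
  motion=[
    [[0,0,1],0],
    [[0,0,2],0],
    [[0,0,3],0],
  ],
)

```text
t: 5.95
eef_pos: [590.0, 42.0, 36.9]
tcp_rot: [-3.142, -0.0, 1.121]
ft_force: [0.3, 1.3, -0.2]
opening: 0.004
grip_force: 0.0
```

jog_arm(
  motion=[
    [[0,0,1],0],
    [[0,0,2],0],
    [[0,0,3],0],
  ],
)

```text
t: 6.25
eef_pos: [590.0, 42.0, 33.9]
tcp_rot: [3.142, -0.0, 1.121]
ft_force: [0.4, 0.3, 0.2]
opening: 0.005
grip_force: 0.0
```

jog_arm(
  motion=[
    [[0,0,1],0],
    [[0,0,2],0],
    [[0,0,3],0],
  ],
)

```text
t: 6.55
eef_pos: [590.0, 42.1, 30.9]
tcp_rot: [-3.142, -0.0, 1.121]
ft_force: [-0.2, -0.4, -0.6]
opening: 0.004
grip_force: 0.0
```

```bash
python3 - <<'E'
from h import *
bi()
p=cam("scene");b=[int(v) for v in (225,190,325,260)];cv2.imwrite("pics/s2.png",cv2.resize(p["img"][b[1]:b[3],b[0]:b[2]],None,fx=7,fy=7,interpolation=cv2.INTER_CUBIC))
s=np.array(state()["eef_pos"]);print(pix(p,[s-[0,0,25],s,[590,42,28]])-b[:2])
p=cam("wrist");cv2.imwrite("pics/w5.png",p["img"])
for d in cut_out("offcut",p)[:1]: print(d["p"],d["box"])
E
```

```text
t 6.55 [590.   42.1  30.9] [-3.142 -0.     1.121] F [-0.2 -0.4 -0.6] M [-0.11  0.05 -0.01] op 0.4 gf 0.0 j [-0.04  0.68  1.8   0.    0.66  0.41]
[[27.67699935 35.7027034 ]
 [27.46336286 29.36348254]
 [27.51433008 30.06981902]]
0.59 [256.1, 203.0, 293.9, 268.9]
```

View pics/s2.png

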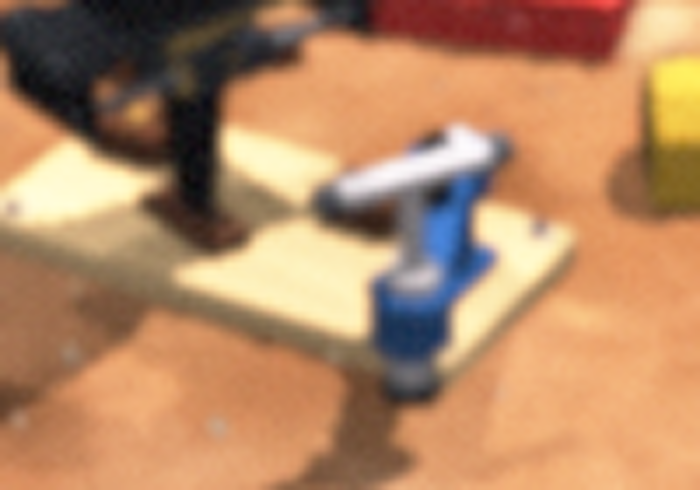

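The scene crop shows the fingertips at (200,215), right at the offcut's top face. The tips therefore seem to sit higher than the stated 25 mm ahead. I keep probing gently.

jog_arm(
  motion=[
    [[0,0,1],0],
    [[0,0,2],0],
  ],
)

```text
t: 6.9
eef_pos: [590.1, 42.0, 30.1]
tcp_rot: [3.141, -0.0, 1.121]
ft_force: [-6.7, 0.6, 24.4]
opening: 0.004
grip_force: 12.3
```

Contact at TCP z ≈ 30.5 on a top face at z = 28, so the tips are only about 2.5 mm ahead of the TCP. I use that measured value from here: lift, open, and go down to TCP z ≈ 22.5.

jog_arm(
  motion=[
    [[0,0,-8],0],
    [[0,0,-8],0],
    [[0,0,-8],0],
    [[0,0,-8],0],
    [[0,0,-8],0],
  ],
  grip=0.5,
)

```text
t: 7.4
eef_pos: [589.8, 42.1, 36.7]
tcp_rot: [-3.141, 0.0, 1.121]
ft_force: [0.2, -0.1, 0.0]
opening: 0.373
grip_force: 0.0
```

jog_arm(
  motion=[
    [[0,0,0],0],
    [[0,0,8],0],
    [[0,0,12],0],
    [[0,0,13.5],0],
    [[0,0,14.5],0],
  ],
)

```text
t: 7.9
eef_pos: [589.9, 42.0, 22.1]
tcp_rot: [-3.141, 0.0, 1.121]
ft_force: [0.1, 0.5, -0.0]
opening: 0.496
grip_force: 0.0
```

jog_arm(
  motion=[
    [[0,0,0],0],
    [[0,0,0],0],
    [[0,0,0],0],
    [[0,0,0],0],
    [[0,0,0],0],
  ],
  grip=1,
)

```text
t: 8.4
eef_pos: [590.1, 42.1, 22.7]
tcp_rot: [3.141, -0.0, 1.121]
ft_force: [-0.4, 0.2, 1.5]
opening: 0.247
grip_force: 30.0
```

jog_arm(
  motion=[
    [[0,0,-25],0],
    [[10,-5,-50],0],
    [[50,-23,-60],0],
    [[95,-44,-60],0],
    [[140,-65,-60],0],
  ],
)

```text
t: 8.9
eef_pos: [592.5, 197.8, 83.3]
tcp_rot: [3.141, -0.001, 1.12]
ft_force: [0.2, -1.0, 0.2]
opening: 0.247
grip_force: 30.0
```

jog_arm(
  motion=[
    [[45,-22,0],0],
    [[85,-40,0],0],
    [[101,-48,0],0],
    [[101,-48,0],0],
  ],
)

```text
t: 9.3
eef_pos: [592.5, 310.2, 82.3]
tcp_rot: [-3.142, -0.0, 1.124]
ft_force: [-0.0, 0.2, 0.0]
opening: 0.252
grip_force: 30.0
```

```bash
python3 - <<'E'
from h import *
bi();p=cam("wrist");cv2.imwrite("pics/w6.png",p["img"])
for d in cut_out("tray",p)[:2]: print(d["p"],d["box"],*rect(p,d["region"],27))
p=cam("top")
for d in cut_out("tray",p)[:2]: print(d["p"],d["box"],*rect(p,d["region"],27))
E
```

```text
t 9.3 [592.5 310.2  82.3] [-3.142 -0.     1.124] F [-0.   0.2  0. ] M [-0.11  0.11  0.  ] op 24.0 gf 30.0 j [0.38 0.69 1.57 0.   0.88 0.83]
0.91 [129.1, 54.6, 371.2, 266.8] [587.4 343.1] [100.4 168.6] -1.325
0.68 [164.0, 181.9, 186.2, 220.6] [597.9 270.8] [ 57.4 112.4] -0.016
```

View pics/w6.png

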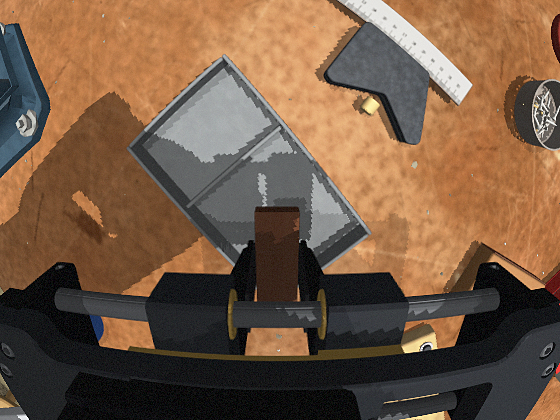

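The wrist view shows the held offcut at (277,255) over the tray's larger compartment, which spans about (190,205) to (370,235). I lower it there.

jog_arm(
  motion=[
    [[3,1,35],0],
    [[3,1,60],0],
    [[3,1,70],0],
    [[3,1,73],0],
    [[3,1,73],0],
  ],
)

```text
t: 10.0
eef_pos: [595.7, 309.9, 10.1]
tcp_rot: [3.141, -0.0, 1.12]
ft_force: [-0.8, -0.3, -0.5]
opening: 0.25
grip_force: 30.0
```

jog_arm(
  motion=[
    [[0,0,0],0],
    [[0,0,0],0],
    [[0,0,0],0],
    [[0,0,-40],0],
    [[0,0,-85],0],
  ],
  grip=0.5,
)

```text
t: 10.5
eef_pos: [594.4, 310.2, 94.4]
tcp_rot: [-3.139, 0.002, 1.121]
ft_force: [0.9, 0.6, 0.4]
opening: 0.496
grip_force: 0.0
```

```bash
python3 - <<'E'
from h import *
bi();p=cam("wrist")
for d in cut_out("offcut",p)[:1]: print(d["p"],d["box"],*rect(p,d["region"],12))
s=state();w=np.array([553-90,-349+240,216])-s["eef_pos"];print(tool(w))
E
```

```text
t 10.5 [594.4 310.2  94.4] [-3.139e+00  2.000e-03  1.121e+00] F [0.9 0.6 0.4] M [-0.08  0.08 -0.01] op 47.1 gf 0.0 j [0.38 0.68 1.55 0.   0.91 0.83]
0.93 [267.1, 174.3, 292.0, 251.9] [597.1 309.9] [23.6 63.5] 1.108
[-436.48476951   62.3355806  -117.84708605]
```

jog_arm(
  motion=[
    [[-15,6,-40],-0.1],
    [[-45,18,-75],-0.25],
    [[-80,33,-110],-0.4],
    [[-126,52,-110],-0.519],
    [[-172,70,-110],-0.519],
  ],
)

```text
t: 11.1
eef_pos: [583.4, 124.3, 205.8]
tcp_rot: [3.139, -0.0, 1.645]
ft_force: [0.3, -0.1, -0.4]
opening: 0.498
grip_force: 0.0
```

```bash
python3 - <<'E'
from h import *
bi();s=state();w=np.array([553,-349,204])-s["eef_pos"];print(tool(w))
E
```

```text
t 11.1 [583.4 124.3 205.8] [ 3.139 -0.     1.645] F [ 0.3 -0.1 -0.4] M [-0.08  0.02 -0.01] op 47.3 gf 0.0 j [0.1  0.46 1.65 0.   1.03 0.02]
[-469.76032381  -65.50634024    1.54756231]
```

jog_arm(
  motion=[
    [[-49,-7,0],0],
    [[-98,-14,0],0],
    [[-147,-21,0],0],
    [[-196,-28,0],0],
    [[-245,-34,0],0],
  ],
)

```text
t: 11.6
eef_pos: [565.9, -123.0, 204.6]
tcp_rot: [3.141, 0.0, 1.64]
ft_force: [1.1, -0.2, 0.4]
opening: 0.498
grip_force: 0.0
```

jog_arm(
  motion=[
    [[-49,-7,0],0],
    [[-98,-14,0],0],
    [[-147,-21,0],0],
    [[-195,-27,15],0],
    [[-220,-30,60],0],
  ],
)

```text
t: 12.1
eef_pos: [552.6, -346.4, 148.8]
tcp_rot: [3.136, 0.006, 1.638]
ft_force: [0.4, 0.3, -0.3]
opening: 0.498
grip_force: 0.0
```

jog_arm(
  motion=[
    [[0,0,15],0],
    [[0,0,15],0],
  ],
)

```text
t: 12.3
eef_pos: [550.5, -341.8, 128.5]
tcp_rot: [-3.138, -0.003, 1.638]
ft_force: [0.9, 0.5, 0.7]
opening: 0.496
grip_force: 0.0
```

```bash
python3 - <<'E'
from h import *
bi();s=state();p=cam("wrist")
for d in cut_out("walnut_strip",p)[:3]:
    r=rect(p,d["region"],11);print(d["p"],d["box"],*r);print(tool(np.r_[r[0]-s["eef_pos"][:2],0]).round(1),pix(p,np.r_[r[0],11]))
p2=cam("scene")
for d in cut_out("walnut_strip",p2)[:3]: print(d["p"],*rect(p2,d["region"],11))
E
```

```text
t 12.3 [ 550.5 -341.8  128.5] [-3.138e+00 -3.000e-03  1.638e+00] F [0.9 0.5 0.7] M [-0.09  0.03  0.03] op 47.2 gf 0.0 j [-0.66  0.62  1.58  0.    0.95 -0.73]
0.91 [393.8, 242.1, 461.2, 273.4] [ 717.6 -397.3] [20.2 81.7] 0.399
[-67.  162.9   0. ] [[429.89238265 263.42021023]]
0.56 [273.7, 123.7, 287.3, 283.9] [ 553.2 -345.9] [ 13.4 152.6] -1.496
[-4.3  2.5  0. ] [[278.90616724 207.00243028]]
0.67 [ 679.5 -413.9] [ 19.  165.4] 0.421
0.64 [ 545.5 -348. ] [ 26.  152.2] -1.469
```

Strip measured at (553,-346), 13.4 × 152.6 mm, which fits its description; the one further off is the look-alike.

jog_arm(
  motion=[
    [[-3,2.5,40],-0.008],
    [[-4,2.5,80],-0.008],
    [[-4,2.5,110],-0.008],
    [[-4,2.5,121],-0.008],
    [[-4,2.5,123],-0.008],
  ],
)

```text
t: 13.0
eef_pos: [554.8, -345.2, 8.3]
tcp_rot: [-3.141, -0.0, 1.648]
ft_force: [-0.3, -1.0, 0.5]
opening: 0.499
grip_force: 0.0
```

jog_arm(
  motion=[
    [[0,0,0.5],0],
    [[0,0,0.5],0],
    [[0,0,0.5],0],
    [[0,0,0.5],0],
    [[0,0,0.5],0],
  ],
  grip=1,
)

```text
t: 13.5
eef_pos: [554.7, -345.7, 8.3]
tcp_rot: [3.141, 0.0, 1.648]
ft_force: [-0.4, 0.4, 3.4]
opening: 0.142
grip_force: 30.0
```

jog_arm(
  motion=[
    [[0,0,-48],0],
    [[0,0,-96],0],
    [[5,0,-144],0.05],
    [[20,5,-185],0.1],
    [[65,12,-195],0.148],
  ],
)

```text
t: 14.0
eef_pos: [562.7, -282.3, 207.6]
tcp_rot: [3.135, 0.004, 1.495]
ft_force: [1.1, 0.3, -0.9]
opening: 0.138
grip_force: 30.0
```

```bash
python3 - <<'E'
from h import *
bi();s=state();w=np.array([598,33,204])-s["eef_pos"];print(tool(w))
E
```

```text
t 14.0 [ 562.7 -282.3  207.6] [3.135 0.004 1.495] F [ 1.1  0.3 -0.9] M [-0.   -0.05 -0.03] op 13.1 gf 30.0 j [-0.57  0.5   1.56 -0.    1.07 -0.49]
[317.12123732  11.20380031   2.42875605]
```

jog_arm(
  motion=[
    [[45,2,0],0],
    [[90,4,0],0],
    [[135,6,0],0],
    [[180,8,0],0],
    [[225,10,0],0],
  ],
)

```text
t: 14.5
eef_pos: [587.3, -54.3, 203.0]
tcp_rot: [3.141, -0.0, 1.5]
ft_force: [0.7, -0.3, -0.9]
opening: 0.142
grip_force: 30.0
```

jog_arm(
  motion=[
    [[45,1,0],0],
    [[80,1,20],0],
    [[90,1,60],0],
    [[90,1,90],0],
    [[90,1,90],0],
  ],
)

```text
t: 15.0
eef_pos: [592.9, 34.2, 109.5]
tcp_rot: [-3.135, 0.0, 1.501]
ft_force: [0.4, -0.4, 0.0]
opening: 0.14
grip_force: 30.0
```

```bash
python3 - <<'E'
from h import *
bi();s=state();p=cam("wrist");cv2.imwrite("pics/w7.png",p["img"])
z=s["eef_pos"][2]-8.3+11
for d in cut_out("walnut_strip",p)[:3]:
    r=rect(p,d["region"],z);print(d["p"],d["box"],*r)
for d in cut_out("saw_jig",p)[:1]: print(d["p"],d["box"])
E
```

```text
t 15.0 [592.9  34.2 109.5] [-3.135  0.     1.501] F [ 0.4 -0.4  0. ] M [-0.08  0.08  0.04] op 13.3 gf 30.0 j [-0.05  0.57  1.74  0.    0.83  0.02]
0.8 [264.0, 125.2, 291.2, 359.2] [593.9  36.7] [ 13.9 148.9] 1.499
0.85 [221.6, 78.8, 377.1, 358.5]
```

View pics/w7.png

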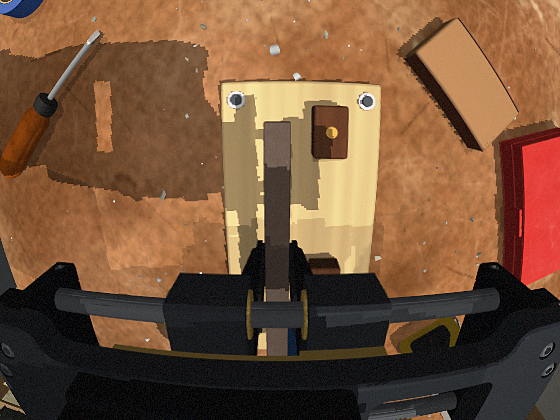

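The view shows the strip at columns 264-291 with its left end at row 122, level in front of the fence. The left block's front face runs (312,107)-(313,156), and the bed's left corners are (220,84) and (381,80).

```bash
python3 - <<'E'
from h import *
bi();s=state();p=cam("wrist");z=s["eef_pos"][2]+2.7
print("stripend",world(p,[(264,122.5),(291,122.5)],z).round(1).tolist())
print("block",world(p,[(312,107),(313,158),(346,105),(348,158)],40).round(1).tolist())
print("corner",world(p,[(220,84),(381,80)],18).round(1).tolist(),"screw",world(p,[(236,100),(367,101)],19).round(1).tolist())
E
```

```text
t 15.15 [595.5  33.3 114.2] [ 3.14  -0.     1.499] F [ 0.4 -0.  -0.8] M [-0.13  0.08  0.02] op 13.5 gf 30.0 j [-0.05  0.57  1.74  0.    0.84  0.02]
stripend [[595.5, 109.7], [609.1, 108.7]]
block [[628.7, 116.5], [627.2, 78.2], [654.3, 117.0], [654.2, 76.7]]
corner [[558.8, 141.4], [690.3, 137.8]] screw [[570.8, 126.8], [676.8, 120.2]]
```

jog_arm(
  motion=[
    [[2,0,40],0],
    [[2,0,70],0],
    [[2,0,82],0],
    [[2,0,86],0],
    [[2,0,87],0],
  ],
)

```text
t: 15.7
eef_pos: [595.7, 35.4, 26.9]
tcp_rot: [3.14, -0.0, 1.499]
ft_force: [0.4, 0.2, -0.5]
opening: 0.143
grip_force: 30.0
```

jog_arm(
  motion=[
    [[0,0,0.3],0],
    [[0,0,0.6],0],
  ],
)

```text
t: 15.9
eef_pos: [595.6, 35.6, 26.4]
tcp_rot: [3.14, -0.0, 1.5]
ft_force: [-0.2, 0.5, -1.5]
opening: 0.142
grip_force: 30.0
```

jog_arm(
  motion=[
    [[0,6,0],0],
    [[0,12,0],0],
    [[0,15,0],0],
    [[0,16.5,0],0],
    [[0,17.5,0],0],
  ],
)

```text
t: 16.4
eef_pos: [612.3, 34.5, 26.3]
tcp_rot: [-3.141, -0.0, 1.5]
ft_force: [-6.6, 0.0, 9.0]
opening: 0.142
grip_force: 30.0
```

jog_arm(
  motion=[
    [[0,0.7,0],0],
    [[0,1.3,0],0],
  ],
)

```text
t: 16.6
eef_pos: [612.6, 34.4, 26.3]
tcp_rot: [-3.139, 0.0, 1.5]
ft_force: [-13.4, 0.2, 13.3]
opening: 0.139
grip_force: 30.0
```

jog_arm(
  motion=[
    [[0,0,0],0],
    [[0,0,0],0],
    [[0,0,0],0],
    [[0,0,-40],0],
    [[0,0,-80],0],
  ],
  grip=0.6,
)

```text
t: 17.1
eef_pos: [613.4, 34.3, 105.3]
tcp_rot: [-3.139, -0.0, 1.5]
ft_force: [0.1, -0.1, 0.2]
opening: 0.394
grip_force: 0.0
```

jog_arm(
  motion=[
    [[-65,-40,-40],0],
    [[-65,-40,-40],0],
    [[-65,-40,-40],0],
  ],
  grip=1,
)

```text
t: 17.4
eef_pos: [568.6, -30.0, 147.7]
tcp_rot: [3.138, 0.001, 1.498]
ft_force: [-0.1, 0.4, -0.3]
opening: 0.202
grip_force: 0.0
```

```bash
python3 - <<'E'
from h import *
bi();s=state();p=cam("wrist");cv2.imwrite("pics/w8.png",p["img"])
for d in cut_out("walnut_strip",p)[:2]:
    r=rect(p,d["region"],29);print(d["p"],d["box"],*r)
for d in cut_out("clamp_arm",p)[:1]: print(d["p"],d["box"])
i=p["img"];c=pix(p,[615,33,29])[0].astype(int);print(c)
x,y=np.clip(c-[100,75],0,[360,270]);print(x,y);cv2.imwrite("pics/w8c.png",cv2.resize(i[y:y+150,x:x+200],None,fx=4,fy=4,interpolation=cv2.INTER_CUBIC))
E
```

```text
t 17.4 [568.6 -30.  147.7] [3.138e+00 1.000e-03 1.498e+00] F [-0.1  0.4 -0.3] M [-0.05 -0.    0.01] op 19.2 gf 0.0 j [-0.17  0.49  1.77 -0.    0.87 -0.1 ]
0.68 [312.5, 42.3, 328.7, 216.4] [612.7  33.9] [ 16.7 155.8] 1.509
0.66 [122.7, 15.1, 390.4, 350.4] [566.1 -62.3] [218.1 447. ] 1.04
0.91 [120.9, 250.0, 349.6, 349.1]
[322 129]
222 54
```

View pics/w8c.png

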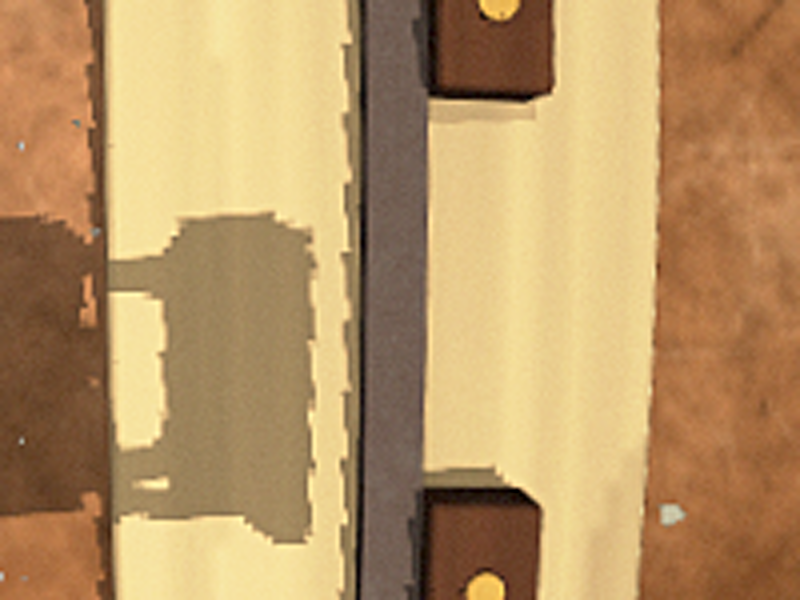

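The crop shows the strip's rear edge (column 425) meeting both block faces, at (430,95) and (420,490), so it is essentially flush. I give it a light push with closed fingers at mid-length to make sure.

jog_arm(
  motion=[
    [[40,0,20],0],
    [[65,2,60],0],
    [[65,4,100],0],
    [[65,4,119],0],
    [[65,4,121],0],
  ],
)

```text
t: 18.05
eef_pos: [576.7, 38.1, 20.8]
tcp_rot: [-3.136, -0.0, 1.501]
ft_force: [-0.0, 0.5, 0.8]
opening: 0.006
grip_force: 0.0
```

jog_arm(
  motion=[
    [[0,4,0],0],
    [[0,8,0],0],
    [[0,11,0],0],
    [[0,13,0],0],
    [[0,14,0],0],
  ],
)

```text
t: 18.55
eef_pos: [592.2, 35.7, 24.8]
tcp_rot: [3.141, -0.0, 1.5]
ft_force: [0.6, -0.3, 0.4]
opening: 0.002
grip_force: 0.0
```

```bash
python3 - <<'E'
from h import *
bi();p=cam("wrist");q=dict(p);
# midway check from pics/w8 pose geometry is gone; measure now
for d in cut_out("walnut_strip",p)[:1]: print(d["p"],d["box"],*rect(p,d["region"],29))
p=cam("top")
for d in cut_out("clamp_arm",p)[:1]: print(d["p"],d["box"])
E
```

```text
t 18.55 [592.2  35.7  24.8] [ 3.141 -0.     1.5  ] F [ 0.6 -0.3  0.4] M [-0.12  0.07  0.06] op 0.2 gf 0.0 j [-0.05  0.69  1.8   0.    0.65  0.02]
0.82 [291.5, 185.8, 327.6, 249.6]
```

jog_arm(
  motion=[
    [[0,1,0],0],
    [[0,2,0],0],
    [[0,3,0],0],
  ],
)

```text
t: 19.05
eef_pos: [594.9, 35.6, 24.2]
tcp_rot: [3.142, -0.0, 1.5]
ft_force: [0.2, 0.4, -0.3]
opening: 0.005
grip_force: 0.0
```

jog_arm(
  motion=[
    [[0,1,0],0],
    [[0,2,0],0],
    [[0,3,0],0],
  ],
)

```text
t: 19.35
eef_pos: [597.9, 35.4, 24.2]
tcp_rot: [3.142, -0.0, 1.5]
ft_force: [0.2, -0.8, -0.1]
opening: 0.005
grip_force: 0.0
```

jog_arm(
  motion=[
    [[0,1,0],0],
    [[0,2,0],0],
    [[0,3,0],0],
  ],
)

```text
t: 19.65
eef_pos: [600.8, 35.2, 24.2]
tcp_rot: [3.142, -0.0, 1.5]
ft_force: [-0.2, -0.4, -0.5]
opening: 0.007
grip_force: 0.2
```

jog_arm(
  motion=[
    [[0,0.5,0],0],
    [[0,1,0],0],
    [[0,1,0],0],
  ],
)

```text
t: 19.95
eef_pos: [600.9, 35.2, 24.1]
tcp_rot: [-3.14, -0.0, 1.5]
ft_force: [-5.0, -0.5, 2.4]
opening: 0.003
grip_force: 2.5
```

The push met 5 N with the strip firm against the fence. Next is the clamp arm: by the jig geometry and the top view the peg is at about (564,-99) and the arm angle about 1.94. I go above it and turn to arm direction.

jog_arm(
  motion=[
    [[0,-15,0],0],
    [[0,-18,-45],-0.1],
    [[0,-22,-95],-0.25],
    [[-10,-25,-140],-0.4],
    [[-45,-27,-161],-0.55],
  ],
)

```text
t: 20.45
eef_pos: [572.8, -6.6, 189.4]
tcp_rot: [3.136, 0.003, 2.059]
ft_force: [-0.2, 0.0, -0.3]
opening: 0.005
grip_force: 0.0
```

```bash
python3 - <<'E'
from h import *
bi();s=state();w=np.array([564.5,-99.3,185])-s["eef_pos"];print(tool(w),3.443-s["tcp_rot"][2])
E
```

```text
t 20.45 [572.8  -6.6 189.4] [3.136e+00 3.000e-03 2.059e+00] F [-0.2  0.  -0.3] M [-0.07 -0.01  0.  ] op 0.5 gf 0.0 j [-0.13  0.44  1.72  0.    0.97 -0.62]
[-77.97909033 -50.79797665   4.37201742] 1.3841015321622088
```

jog_arm(
  motion=[
    [[-20,-12,0],-0.15],
    [[-40,-25,0],-0.3],
    [[-60,-40,0],-0.45],
    [[-78,-51,0],-0.6],
    [[-78,-51,0],-0.75],
  ],
  grip=0.68,
)

```text
t: 20.95
eef_pos: [562.4, -102.9, 185.3]
tcp_rot: [-3.141, 0.001, 2.804]
ft_force: [1.0, 0.7, -0.1]
opening: 0.306
grip_force: 0.0
```

jog_arm(
  motion=[
    [[0,0,0],-0.15],
    [[0,0,0],-0.3],
    [[0,0,0],-0.45],
    [[0,0,0],-0.6],
    [[0,0,0],-0.63],
  ],
)

```text
t: 21.45
eef_pos: [562.5, -100.7, 185.3]
tcp_rot: [-3.141, 0.001, -2.848]
ft_force: [-1.3, 0.6, 0.5]
opening: 0.32
grip_force: 0.0
```

```bash
python3 - <<'E'
from h import *
bi();p=cam("wrist");cv2.imwrite("pics/w9.png",p["img"]);g=p["img"]
for o in("clamp_arm","t_handle"):
    for d in cut_out(o,p)[:1]: print(o,d["p"],d["box"])
print(pix(p,[[564.5,-99.3,118],[604.6,-86.8,84],[490,-122.5,145]]).round())
m=cut_out("clamp_arm",p)[0]["region"]; k=((g.max(2)<60)&(cv2.dilate(m.astype(np.uint8),np.ones((25,25)))>0)).astype(np.uint8)
n,l,st,c=cv2.connectedComponentsWithStats(k)
for i in range(1,n):
    if st[i,4]>60: print(st[i],c[i].round(),world(p,c[i],115).round(1))
E
```

```text
t 21.45 [ 562.5 -100.7  185.3] [-3.141e+00  1.000e-03 -2.848e+00] F [-1.3  0.6  0.5] M [-0.01 -0.04  0.01] op 30.4 gf 0.0 j [-0.29  0.45  1.73  0.    0.96 -2.16]
clamp_arm 0.8 [222.9, 72.8, 349.2, 274.4]
t_handle 0.77 [218.4, 71.4, 346.0, 171.5]
[[279. 223.]
 [279. 254.]
 [279. 121.]]
[321  73  25  25 236] [337.  86.] [[453.2 -89.5]]
[220 151  25  25 410] [231. 164.] [[ 531.4 -147.1]]
[271 204  21  29 474] [281. 219.] [[561.5 -98.6]]
[300 240  15  42 436] [308. 260.] [[589.3 -67.2]]
[247 243   5  33 106] [248. 259.] [[ 602.3 -114. ]]
```

jog_arm(
  motion=[
    [[-2,1,35],0],
    [[-2,1,65],0],
    [[-2,1,78],0],
    [[-2,1,82],0],
    [[-2,1,82],0],
  ],
)

```text
t: 22.15
eef_pos: [564.2, -99.2, 103.5]
tcp_rot: [-3.142, 0.0, -2.854]
ft_force: [0.2, 1.1, -0.3]
opening: 0.32
grip_force: 0.0
```

jog_arm(
  motion=[
    [[-0.4,5.4,0],0.13],
    [[-1.4,10.8,0],0.26],
    [[-3.2,16,0],0.39],
    [[-5.5,20.9,0],0.52],
    [[-8.6,25.4,0],0.65],
  ],
)

```text
t: 22.65
eef_pos: [564.5, -73.0, 104.6]
tcp_rot: [-3.14, 0.0, 2.774]
ft_force: [-6.8, -6.0, 2.7]
opening: 0.321
grip_force: 4.5
```

jog_arm(
  motion=[
    [[-0.4,5.4,0],0.13],
    [[-1.4,10.8,0],0.26],
    [[-3.2,16,0],0.39],
    [[-5.5,20.9,0],0.52],
    [[-8.6,25.4,0],0.65],
  ],
)

```text
t: 23.15
eef_pos: [580.0, -51.3, 104.3]
tcp_rot: [-3.138, -0.003, 2.124]
ft_force: [-12.4, 0.3, 4.4]
opening: 0.32
grip_force: 5.2
```

```bash
python3 - <<'E'
from h import *
bi();s=state();p=cam("top")
for o in ("t_handle","clamp_arm"):
    for d in cut_out(o,p)[:2]: print(o,d["p"],d["box"])
print(np.array(s["eef_pos"])[:2]-[604.6,-86.8])
E
```

```text
t 23.15 [580.  -51.3 104.3] [-3.138e+00 -3.000e-03  2.124e+00] F [-12.4   0.3   4.4] M [ 0.01  2.39 -0.12] op 30.4 gf 5.2 j [-0.2   0.57  1.77 -0.    0.8  -0.75]
clamp_arm 0.34 [116.7, 182.5, 183.3, 231.1]
[-24.56135026  35.5168017 ]
```

jog_arm(
  motion=[
    [[-0.3,5,0],0.12],
    [[-1.2,10,0],0.24],
    [[-2.7,14.8,0],0.36],
    [[-4.7,19.4,0],0.48],
    [[-6.9,23,0],0.58],
  ],
)

```text
t: 23.8
eef_pos: [604.3, -44.7, 104.1]
tcp_rot: [-3.14, -0.001, 1.547]
ft_force: [-8.8, 4.2, 4.3]
opening: 0.317
grip_force: 4.0
```

jog_arm(
  motion=[
    [[0,1.3,0],0.03],
    [[-0.1,2.5,0],0.06],
    [[-0.2,3.8,0],0.09],
  ],
)

```text
t: 24.1
eef_pos: [608.5, -45.0, 104.1]
tcp_rot: [-3.141, -0.001, 1.461]
ft_force: [-5.1, 4.1, 2.2]
opening: 0.317
grip_force: 2.9
```

jog_arm(
  motion=[
    [[0,1.3,0],0.03],
    [[-0.1,2.5,0],0.06],
  ],
)

```text
t: 24.3
eef_pos: [610.9, -45.3, 104.1]
tcp_rot: [-3.141, -0.001, 1.401]
ft_force: [-5.5, 4.6, 3.2]
opening: 0.32
grip_force: 2.9
```

jog_arm(
  motion=[
    [[0,1,0],0.02],
    [[0,2,0],0.04],
  ],
)

```text
t: 24.5
eef_pos: [612.9, -45.5, 104.0]
tcp_rot: [-3.141, -0.001, 1.361]
ft_force: [-4.8, 5.5, 1.5]
opening: 0.322
grip_force: 2.9
```

jog_arm(
  motion=[
    [[0,1,0],0.02],
    [[0,2,0],0.04],
  ],
)

```text
t: 24.7
eef_pos: [613.8, -46.0, 103.9]
tcp_rot: [-3.138, -0.0, 1.322]
ft_force: [-13.2, 3.7, 7.1]
opening: 0.324
grip_force: 7.0
```

jog_arm(
  motion=[
    [[0,0.7,0],0],
    [[0,1.4,0],0],
  ],
)

```text
t: 24.9
eef_pos: [613.8, -46.0, 103.8]
tcp_rot: [-3.135, -0.0, 1.322]
ft_force: [-18.7, 6.1, 8.7]
opening: 0.322
grip_force: 9.5
```

The force jumped and the position stopped, so the clamp arm is at its stop. I lift off and go above the T-handle.

jog_arm(
  motion=[
    [[0,-4,0],0],
    [[0,-4,-45],0],
    [[0,-4,-90],-0.15],
    [[35,-10,-100],-0.3],
    [[76,-20,-100],-0.45],
  ],
  grip=0.5,
)

```text
t: 25.4
eef_pos: [617.9, 31.1, 206.9]
tcp_rot: [3.135, 0.002, 1.775]
ft_force: [0.3, 0.3, -0.7]
opening: 0.501
grip_force: 0.0
```

jog_arm(
  motion=[
    [[0,0,0],-0.15],
    [[0,0,0],-0.3],
    [[0,0,0],-0.45],
    [[0,0,0],-0.6],
    [[0,0,0],-0.75],
  ],
)

```text
t: 25.9
eef_pos: [616.8, 31.5, 204.3]
tcp_rot: [3.14, 0.002, 2.528]
ft_force: [1.1, 0.6, 0.1]
opening: 0.502
grip_force: 0.0
```

jog_arm(
  motion=[
    [[0,0,0],-0.15],
    [[0,0,0],-0.3],
    [[0,0,0],-0.45],
    [[0,0,0],-0.6],
    [[0,0,0],-0.75],
  ],
)

```text
t: 26.4
eef_pos: [616.8, 31.4, 204.2]
tcp_rot: [-3.141, 0.003, -3.005]
ft_force: [0.9, -0.9, 0.1]
opening: 0.501
grip_force: 0.0
```

jog_arm(
  motion=[
    [[0,0,0],-0.15],
    [[0,0,0],-0.3],
    [[0,0,0],-0.44],
    [[0,0,0],-0.44],
  ],
)

```text
t: 26.8
eef_pos: [616.7, 31.5, 204.1]
tcp_rot: [-3.14, 0.002, -2.57]
ft_force: [-0.6, -0.1, -0.1]
opening: 0.501
grip_force: 0.0
```

```bash
python3 - <<'E'
from h import *
bi();s=state();p=cam("wrist");cv2.imwrite("pics/w10.png",p["img"])
for d in cut_out("t_handle",p)[:1]:
    print(d["p"],d["box"],*rect(p,d["region"],145))
    k=((p["img"].max(2)<60)&(cv2.dilate(d["region"].astype(np.uint8),np.ones((9,9)))>0)).astype(np.uint8)
    n,l,st,c=cv2.connectedComponentsWithStats(k)
    for i in range(1,n):
        if st[i,4]>60: print(st[i],c[i].round(),world(p,c[i],145).round(1))
p=cam("top");cv2.imwrite("pics/t2.png",p["img"])
for d in cut_out("t_handle",p)[:1]: print("top",d["p"],*rect(p,d["region"],145))
E
```

```text
t 26.8 [616.7  31.5 204.1] [-3.14e+00  2.00e-03 -2.57e+00] F [-0.6 -0.1 -0.1] M [0.17 0.02 0.01] op 47.6 gf 0.0 j [-0.06  0.49  1.59  0.    1.05 -2.2 ]
0.62 [267.3, 158.5, 297.7, 281.7] [614.5  34.8] [ 19.2 100.6] 0.617
[268 158  28  20 415] [283. 168.] [[579.6  11.2]]
```

jog_arm(
  motion=[
    [[2,4,20],-0.03],
    [[2,4,45],-0.03],
    [[2,4,65],-0.03],
    [[2,4,74],-0.03],
    [[2,4,74],-0.03],
  ],
)

```text
t: 27.5
eef_pos: [612.1, 33.9, 128.4]
tcp_rot: [3.141, -0.001, -2.544]
ft_force: [-0.2, -0.2, 0.2]
opening: 0.502
grip_force: 0.0
```

jog_arm(
  motion=[
    [[0,0,0],0],
    [[0,0,0],0],
    [[0,0,0],0],
    [[0,0,0],0],
    [[0,0,0],0],
  ],
  grip=1,
)

```text
t: 28.0
eef_pos: [611.9, 34.6, 129.5]
tcp_rot: [3.14, 0.0, -2.544]
ft_force: [-11.5, 21.2, 8.7]
opening: 0.138
grip_force: 12.2
```

```bash
python3 - <<'E'
from h import *
bi()
E
```

```text
t 28.0 [611.9  34.6 129.5] [ 3.14   0.    -2.544] F [-11.5  21.2   8.7] M [ 3.91  1.9  -0.02] op 13.1 gf 12.2 j [-0.05  0.57  1.68  0.    0.89 -2.22]
```

jog_arm(
  motion=[
    [[0,1,0],0],
    [[0,1,0],0],
  ],
)

```text
t: 28.2
eef_pos: [611.7, 35.1, 129.5]
tcp_rot: [3.141, 0.0, -2.543]
ft_force: [-2.6, 3.0, 4.2]
opening: 0.127
grip_force: 30.0
```

```bash
python3 - <<'E'
from h import *
bi()
E
```

```text
t 28.2 [611.7  35.1 129.5] [ 3.141  0.    -2.543] F [-2.6  3.   4.2] M [ 0.62  0.51 -0.07] op 12.0 gf 30.0 j [-0.05  0.57  1.68  0.    0.89 -2.22]
```

jog_arm(
  motion=[
    [[0,0,0],0.04],
    [[0,0,0],0.08],
    [[0,0,0],0.12],
    [[0,0,0],0.16],
    [[0,0,0],0.2],
  ],
)

```text
t: 28.7
eef_pos: [611.6, 35.2, 129.5]
tcp_rot: [3.141, -0.0, -2.745]
ft_force: [-3.2, 4.7, 4.5]
opening: 0.131
grip_force: 30.1
```

```bash
python3 - <<'E'
from h import *
bi();print(state()["moment"],state()["tau"][5])
E
```

```text
t 28.7 [611.6  35.2 129.5] [ 3.141 -0.    -2.745] F [-3.2  4.7  4.5] M [0.97 0.6  0.22] op 12.5 gf 30.1 j [-0.05  0.57  1.68  0.    0.89 -2.02]
[0.97098497 0.60346895 0.21825997] -0.43040639720857143
```

jog_arm(
  motion=[
    [[0,0,0],0.04],
    [[0,0,0],0.08],
    [[0,0,0],0.12],
    [[0,0,0],0.16],
    [[0,0,0],0.2],
  ],
)

```text
t: 29.2
eef_pos: [611.5, 35.5, 129.5]
tcp_rot: [3.141, -0.0, -2.945]
ft_force: [-4.0, 6.7, 4.9]
opening: 0.13
grip_force: 30.1
```

```bash
python3 - <<'E'
from h import *
bi();print(state()["moment"],state()["tau"][5])
E
```

```text
t 29.2 [611.5  35.5 129.5] [ 3.141 -0.    -2.945] F [-4.   6.7  4.9] M [1.25 0.63 0.2 ] op 12.3 gf 30.1 j [-0.05  0.57  1.68  0.    0.89 -1.82]
[1.24742829 0.6334427  0.19710752] -0.42906733229756355
```

jog_arm(
  motion=[
    [[0,0,0],0.04],
    [[0,0,0],0.08],
    [[0,0,0],0.12],
    [[0,0,0],0.16],
    [[0,0,0],0.2],
  ],
)

```text
t: 29.7
eef_pos: [611.5, 35.7, 129.5]
tcp_rot: [3.14, -0.0, 3.139]
ft_force: [-3.7, 8.6, 5.1]
opening: 0.129
grip_force: 30.1
```

```bash
python3 - <<'E'
from h import *
bi();print(state()["moment"][2],state()["tau"][5])
E
```

```text
t 29.7 [611.5  35.7 129.5] [ 3.14  -0.     3.139] F [-3.7  8.6  5.1] M [1.44 0.61 0.21] op 12.2 gf 30.1 j [-0.05  0.57  1.68  0.    0.89 -1.62]
0.20553820942430903 -0.42805423960089684
```

jog_arm(
  motion=[
    [[0,0,0],0.04],
    [[0,0,0],0.08],
    [[0,0,0],0.12],
    [[0,0,0],0.16],
    [[0,0,0],0.2],
  ],
)

```text
t: 30.2
eef_pos: [611.5, 35.9, 129.5]
tcp_rot: [3.14, -0.001, 2.939]
ft_force: [-2.7, 9.2, 5.1]
opening: 0.133
grip_force: 30.1
```

```bash
python3 - <<'E'
from h import *
bi();print(state()["moment"][2],state()["tau"][5])
E
```

```text
t 30.2 [611.5  35.9 129.5] [ 3.140e+00 -1.000e-03  2.939e+00] F [-2.7  9.2  5.1] M [1.65 0.56 0.26] op 12.7 gf 30.1 j [-0.05  0.57  1.68  0.    0.89 -1.42]
0.2551936517290243 -0.42730774730443954
```

jog_arm(
  motion=[
    [[0,0,0],0.04],
    [[0,0,0],0.08],
    [[0,0,0],0.12],
    [[0,0,0],0.16],
    [[0,0,0],0.2],
  ],
)

```text
t: 30.7
eef_pos: [611.6, 36.1, 129.5]
tcp_rot: [3.14, -0.001, 2.739]
ft_force: [-3.0, 10.9, 4.1]
opening: 0.128
grip_force: 30.1
```

```bash
python3 - <<'E'
from h import *
bi();print(state()["moment"][2],state()["tau"][5])
E
```

```text
t 30.7 [611.6  36.1 129.5] [ 3.140e+00 -1.000e-03  2.739e+00] F [-3.  10.9  4.1] M [1.89 0.42 0.27] op 12.1 gf 30.1 j [-0.05  0.57  1.68  0.    0.89 -1.22]
0.27490522616477925 -0.41431255638599396
```

jog_arm(
  motion=[
    [[0,0.5,0],0.04],
    [[0,0.5,0],0.08],
    [[0,0.5,0],0.12],
    [[0,0.5,0],0.16],
    [[0,0.5,0],0.2],
  ],
)

```text
t: 31.2
eef_pos: [611.7, 36.3, 129.6]
tcp_rot: [3.141, -0.001, 2.539]
ft_force: [-2.7, 9.2, 5.6]
opening: 0.129
grip_force: 30.1
```

```bash
python3 - <<'E'
from h import *
bi();print(state()["moment"][2],state()["tau"][5])
E
```

```text
t 31.2 [611.7  36.3 129.6] [ 3.141e+00 -1.000e-03  2.539e+00] F [-2.7  9.2  5.6] M [1.57 0.48 0.27] op 12.2 gf 30.1 j [-0.05  0.57  1.68  0.    0.89 -1.02]
0.27034273625086047 -0.39475089870393276
```

jog_arm(
  motion=[
    [[0,0,0],0.04],
    [[0,0,0],0.08],
    [[0,0,0],0.12],
    [[0,0,0],0.16],
    [[0,0,0],0.2],
  ],
)

```text
t: 31.7
eef_pos: [611.8, 36.5, 129.5]
tcp_rot: [3.14, -0.001, 2.339]
ft_force: [-2.4, 10.6, 4.7]
opening: 0.127
grip_force: 30.1
```

```bash
python3 - <<'E'
from h import *
bi();print(state()["moment"][2],state()["tau"][5])
E
```

```text
t 31.7 [611.8  36.5 129.5] [ 3.140e+00 -1.000e-03  2.339e+00] F [-2.4 10.6  4.7] M [1.68 0.43 0.31] op 12.1 gf 30.1 j [-0.05  0.57  1.68  0.    0.89 -0.82]
0.31097438212466655 -0.37202504463493824
```

Joint-6 torque starts rising steadily at about 0.88 rad (0.11 N m per rad), which matches the pad touching there. I turn 0.5 rad more, about 1 rad past touching.

jog_arm(
  motion=[
    [[0,0.5,0],0.05],
    [[0,0.5,0],0.1],
    [[0,0.5,0],0.15],
    [[0,0.5,0],0.2],
    [[0,0.5,0],0.25],
  ],
)

```text
t: 32.2
eef_pos: [612.1, 36.7, 129.6]
tcp_rot: [3.141, -0.001, 2.088]
ft_force: [-3.5, 8.8, 5.6]
opening: 0.134
grip_force: 30.2
```

jog_arm(
  motion=[
    [[0,0,0],0.05],
    [[0,0,0],0.1],
    [[0,0,0],0.15],
    [[0,0,0],0.2],
    [[0,0,0],0.26],
  ],
)

```text
t: 32.7
eef_pos: [612.3, 36.8, 129.6]
tcp_rot: [3.141, -0.001, 1.828]
ft_force: [-1.7, 8.4, 4.1]
opening: 0.127
grip_force: 30.2
```

```bash
python3 - <<'E'
from h import *
bi();print(state()["moment"][2],state()["tau"][5])
p=cam("top")
for d in cut_out("walnut_strip",p)[:3]: print(d["p"],*rect(p,d["region"],29))
for d in cut_out("clamp_arm",p)[:1]: print(d["p"],*rect(p,d["region"],84))
E
```

```text
t 32.7 [612.3  36.8 129.6] [ 3.141e+00 -1.000e-03  1.828e+00] F [-1.7  8.4  4.1] M [1.62 0.27 0.3 ] op 12.1 gf 30.2 j [-0.05  0.57  1.68  0.    0.89 -0.31]
0.3047201978296714 -0.773294884711504
0.68 [ 682.1 -411.1] [ 18.2 147.2] 0.425
0.51 [605.2 -69.4] [33.1 66.1] 1.545
```

jog_arm(
  motion=[
    [[0,0,0],0],
    [[0,0,0],0],
    [[0,0,0],0],
    [[0,0,-40],0],
    [[0,0,-75],0],
  ],
  grip=0.5,
)

```text
t: 33.35
eef_pos: [612.2, 35.2, 204.7]
tcp_rot: [-3.14, -0.0, 1.829]
ft_force: [-0.4, 0.3, -0.2]
opening: 0.472
grip_force: 0.0
```

jog_arm(
  motion=[
    [[0,0,-10],0],
    [[0,0,-10],0],
    [[0,0,-10],0],
  ],
)

```text
t: 33.65
eef_pos: [611.9, 35.4, 213.1]
tcp_rot: [-3.14, -0.0, 1.83]
ft_force: [-0.3, -0.1, 0.1]
opening: 0.501
grip_force: 0.0
```

```bash
python3 - <<'E'
from h import *
bi();p=cam("wrist");cv2.imwrite("pics/w11.png",p["img"])
for d in cut_out("t_handle",p)[:1]: print("bar",d["p"],d["box"],*rect(p,d["region"],145))
for d in cut_out("walnut_strip",p)[:2]: print("strip",d["p"],d["box"],*rect(p,d["region"],29))
E
```

```text
t 33.65 [611.9  35.4 213.1] [-3.14 -0.    1.83] F [-0.3 -0.1  0.1] M [-0.06  0.06 -0.04] op 47.6 gf 0.0 j [-0.05  0.48  1.59 -0.    1.07 -0.31]
bar 0.71 [318.1, 330.2, 337.9, 353.3] [690.2 -69.5] [11.1 37.2] -1.039
strip 0.77 [281.4, 122.6, 306.4, 178.4] [616.2  81.6] [15.9 60.2] 1.492
```

jog_arm(
  motion=[
    [[0,-45,-20],0],
    [[0,-90,-30],0],
    [[0,-135,-30],0],
    [[0,-150,-30],0],
    [[0,-150,-30],0],
  ],
)

```text
t: 34.3
eef_pos: [465.7, -3.2, 244.1]
tcp_rot: [-3.141, -0.0, 1.829]
ft_force: [0.3, -1.0, -0.3]
opening: 0.501
grip_force: 0.0
```

```bash
python3 - <<'E'
from h import *
bi();p=cam("wrist");cv2.imwrite("pics/w12.png",p["img"])
for o,z in(("walnut_strip",29),("clamp_arm",84),("t_handle",145)):
    for d in cut_out(o,p)[:2]: print(o,d["p"],d["box"],*rect(p,d["region"],z))
E
```

```text
t 34.3 [465.7  -3.2 244.1] [-3.141 -0.     1.829] F [ 0.3 -1.  -0.3] M [-0.06  0.04  0.01] op 47.6 gf 0.0 j [-0.15  0.23  1.89  0.    1.02 -0.41]
walnut_strip 0.57 [367.6, 126.1, 422.9, 240.8] [610.3  33.8] [ 20.5 155. ] 1.496
clamp_arm 0.59 [357.3, 157.0, 453.7, 277.9] [613.9   2.2] [108.4 141.8] -1.29
t_handle 0.77 [405.9, 157.6, 453.0, 254.2] [601.7  31. ] [43.2 98.9] -1.29
```

```bash
python3 -c "
from cell import *
print(job_done())"
```

```text
the job is handed in; nothing more can be done
None
```

The job is handed in after about 34 s of the 72 s allowed: the offcut is in the tray, and the strip lies flush and about midway on the bed. The clamp arm is at its stop, and the T-handle was turned about 1 rad past where I judged, from the joint torque, that the pad touched; I then let go.

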